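# Put the craft bottles to bed in the covered rack

### The arm

A 6-joint arm with a two-finger parallel gripper is mounted at the origin on the work surface. World frame = base frame: x ahead of the robot, y to its left, z up, the work surface at z = 0. Lengths are in m, angles in rad, forces in N, time in s.
With the tool pointing down it reaches from about 0.3 to 0.775 m from the base axis. Payload 14.6 kg.
Tool frame: the origin (TCP) lies between the finger pads; the fingertips stand 11 mm ahead of it and the grasp point (between the pads) lies 8 mm behind it; z points along the fingers, y is the line along which they close (so a half turn about z gives the same grasp; the last joint's range is limited). The gripper opens to 94 mm and grips with 3 to 60 N. Pads are 16 mm wide; open, the fingers measure 119 mm over their backs; the gripper's body (75 mm by 177 mm) begins 78 mm behind the grasp point.
Start: joints at [-1.268, 0.3, 1.521, -0, 1.321, -0.067], TCP at [0.199, -0.513, 0.216] pointing down, gripper open.
Joint ranges: [-3.03, 3.03], [-0.79, 2.21], [0.23, 2.52], [-1.04, 4.18], [0, 3.07], [-2.55, 2.55]. Speed limits (rad/s): [2.22, 2.22, 2.57, 3.14, 3.14, 3.14].

### API

Orientations are given as a unit quaternion [w, x, y, z].
In Python, from cell import arm gives the robot as it stands. Calls block until the motion is done:
- arm.move_to(position, orientation): joint-space move of the TCP to a pose.
- arm.move_l(position, rot=None, vel=0.15, f_stop=None): straight line of the TCP; rot=None keeps the orientation; vel is the mean speed in m/s. With f_stop (N) it stops when the force on the tool has changed by that much, and returns True; else False.
- arm.movej(angles): joint-space move.
- arm.ungrasp() and arm.close(f_grip=None): open the fingers fully, or close them until they stop; f_grip is the grip in N (None keeps the last).
- arm.sleep(seconds).
- arm.inverse_kinematics(position, orientation): joint angles nearest the present ones, or None.
- arm.read_state(): the state.
- arm.snapshot(name): name is "side" or "top" or "wrist"; returns a dict with "image" (400x640x3 uint8, red, green, blue), "vfov" (degrees; the focal length in pixels is half the picture's height over the tangent of half this angle, whatever the lens; pixels are square), "cx", "cy" (the principal point, pixels), "T" (4x4, takes a point from camera to world coordinates). Camera axes: x right, y down, z forward; pixel columns grow to the right and rows downward; lengths in m; the calibration is good to about 2 mm. A picture is of the moment at which its call begins. There is no depth.
A pose or a line that the arm cannot do raises arm.IKError and nothing moves.
- arm.finish_job(): hands the job in; it is judged then, once.
Trained networks look in a picture, given as the dict that the camera call returned (one of the last four; its "shot" number tells which), for a name from the list of things; names that differ only in an ending like _2 or _b are one class to them, and where a whole thing is asked for, a point or a joint stands for the part that bears it (a point fixed in the world has none). Each returns a list of dicts, best first, with "conf" (0 to 1); they miss things now and then, are a little off and sometimes report something else, mostly with a low value. They report only what shows in the picture. A call takes as long as a camera call. They do not tell look-alikes from the thing itself.
- arm.silhouettes(picture, target): "mask" (400x640 bool, what is visible of it) and "extent" ([left, top, right, bottom] in pixels, round what is visible of it).
The state is a dict: "clock": time; "joint_positions": joint angles; "joint_vel": joint speeds; "joint_torque": joint torques, N m; "eef_pos": TCP position; "ee_rot": TCP orientation; "force": force on the tool from outside, world axes, zero at the start; "ft_torque": the same for the moment, N m; "grip_width": finger opening in m; "finger_force": force on a finger pad.
Only numpy, scipy, OpenCV 4.12 (cv2) and the standard library are available. Lean on these libraries where they do the work, as an engineer would, in place of code of your own. Each camera call takes 0.05 s, during which the arm holds its last target. There are 200 camera calls.

### The job

Open the bottle rack by prising its snapped-on white cover up with the opener, blade under the front lip and levering on the steel sill, and do not pull the cover with the fingers until both catches have let go; then lay the cover flat on the cork mat and the opener back on its grey mat. Lay every white bottle on its side in a bay of the rack, one to a bay, resting in both its V supports and about centred lengthwise. Leave the jar lid, spool, button jar and glue gun where they are.

Things in the scene. Friction and masses are not known exactly. Their poses are not given: they have to be found in the camera images.
- rack: fixed low wooden bottle rack, base 158 x 222 x 12 mm; origin at table level under the middle of its bays; x from its front (steel sill bar, robot side) to its back, y to its left, z up. Three bays along x, 64 mm apart. Corner posts at x = -52 and +50, y = 89 to 110 mm either side, 79 to 83 mm high, carry the cover; their stops hold it fore, aft and sideways, not upward
- catch_left (a joint): spring catch on the rack's left front post (rack x = -52, y = +102 mm): a steel tongue sloping up and inward, its tip 87 mm above the table, reaching 2 mm in over the cover's side edge; gives way outward, 0 at rest, up to 0.007 m; pre-load 3 N, 0.4 N per mm. Beside it stand a guide post to 94 mm and a dark look-only bracket to 96 mm
- catch_right (a joint): the same on the right front post (rack y = -102 mm)
- sill (a point): top of the steel sill bar (10 mm round bar, 90 mm long along the rack's y) at the front of the rack: rack x = -82 mm, 70 mm above the table. The opener is levered on it
- bay1 (a point): middle of the axis of a bottle lying properly in the left bay (rack x = 0, y = +64 mm), 79 mm above the table; axes as the rack. A bay is two V supports, each 12 mm thick along x, 32 mm wide, at x = -28 and +28 mm; V bottom 58, edges 67 mm above the table. Beside and between them it is open down to the 12 mm base
- bay2 (a point): the same for the middle bay (rack y = 0)
- bay3 (a point): the same for the right bay (rack y = -64 mm)
- cover: loose flat white plastic cover, 0.22 kg, snapped on the rack at the start: plate 128 (x) x 200 (y) x 6 mm; origin at the middle of its underside, axes then as the rack's (origin at rack x = -4, y = 0, z = 79 mm). A lip 80 mm wide sticks out 9 mm from the middle of its front edge. On top, along x through the centre, a grip rib 80 mm long, 16 wide, top 32 mm above the underside
- cover_lip (a point): middle of the lip's lower front edge (cover x = -73, y = 0, z = 0): snapped on, 9 mm above the sill's top and 5 mm behind its centre line; free space below reaches 43 mm back. 10 to 25 N upward near the lip, and 9 mm of lift, bring the cover past both catches; it then rests on them, the lip about 10 mm higher, its back still on the posts; pressed down it snaps on again
- opener: loose flat opener, 0.14 kg: dark wooden handle 75 long x 22 wide x 20 mm high, straight steel blade 85 long x 40 wide x 4 mm thick at half the handle's height. x along it to the blade's tip, z up as it lies; origin on the centre line where blade meets handle, level with the handle's underside (handle x = -75 to 0, blade x = 0 to 85 mm, blade 8 to 12 mm high)
- opener_tip (a point): middle of the blade's tip edge, at half its thickness
- cork_mat: thin brown cork mat printed flat on the table (no height), 240 (x) x 175 (y) mm, to the left of the rack; origin at its middle
- tool_mat: thin grey mat flat on the table (no height), 210 (x) x 75 (y) mm, at the far left, on which the opener lies at the start; origin at its middle
- bottle1: loose white bottle with a black cap, 0.08 to 0.17 kg, 98 mm long in all, 36 mm diameter (the last 20 mm is an eight-sided cap, 36 mm across its flats), upright at the start on the green cutting mat to the right; origin at its middle (49 mm above its foot), z along its axis to the cap. Two or three are present
- bottle2: another such bottle, exactly alike
- bottle3: another such bottle, exactly alike
- jar_lid: bystander: shallow green jar lid, 80 mm diameter, 14 mm high; origin at its underside
- spool: bystander: small wooden thread spool, 38 mm diameter, 44 mm high; origin at its underside
- button_jar: bystander: clear jar with a white cap, 68 mm diameter, 85 mm high; origin at its underside
- glue_gun: bystander: blue hot-glue gun lying on its side, about 200 x 120 x 38 mm; origin under its barrel
Things that resemble listed ones, but are neither listed nor needed, are in the scene too. What is shaped like the bottle2 but purple is not meant. There is more than one size of the cover; the job needs the larger.

How it is judged:
By the outcome, as a careful person would: the job done as asked, in the order asked, and still so for the second after the job is handed in, with the robot touching nothing.
Of bottle1, bottle2, bottle3 only 2 to 3 are there at a start; the rules pass over those that are not, and their reading is None.
At some moment in a run one of opener may be knocked a few centimetres aside while the robot is not near it.
It also fails if it takes over 210 s, if anything falls off the work surface, if the arm or the gripper's body presses on something with over 40 N, if the wrist force passes 120 N, or if a joint passes its speed limit or range.

## Working session

There is one attempt and no reset: what is moved stays moved. The work goes in short steps, each a Python script; the robot and the scene stay as the last script left them, time stands still between calls to the robot, and variables do not carry over. Pictures are saved under pics/ and viewed, at most 14 in all, crops included, and the job is handed in when it is done.

```bash
ls; mkdir -p pics
python3 - <<'E'
from cell import arm
import cv2,numpy as np
for n in ["top","side"]:
    s=arm.snapshot(n); cv2.imwrite(f"pics/{n}0.png",s["image"][:,:,::-1])
    np.set_printoptions(precision=4,suppress=True)
    print(n,s["vfov"],s["cx"],s["cy"],s["T"].tolist() if hasattr(s["T"],'tolist') else s["T"])
print(arm.read_state())
E
```

```text
pics
top 46.60591023276534 328.6657759642403 209.50335052003484 [[-0.010073544561206162, -0.975070405292112, 0.2216669312808071, 0.2562900159832184], [-0.9999305660250116, 0.008467215039365027, -0.008195693892358342, 0.04475138392174276], [0.006114476991001213, -0.22173409975227945, -0.9750879971459873, 1.4165792865097295], [0.0, 0.0, 0.0, 1.0]]
side 52.716448558433896 327.48025521520583 198.44287893494607 [[-0.9880255497205326, -0.07123029896737874, 0.1368640113706194, 0.3852395701971032], [-0.15362287083560766, 0.5365850031858712, -0.829744869168978, 0.9216415916793274], [-0.014336200879780043, -0.8408345728293029, -0.5411022957623616, 0.658371430665776], [0.0, 0.0, 0.0, 1.0]]
{'clock': 0.1, 'joint_positions': array([-1.2676,  0.3004,  1.5215, -0.    ,  1.3207, -0.0666]), 'joint_vel': array([-0.0018, -0.0018, -0.0023, -0.0003,  0.0002,  0.0016]), 'joint_torque': array([  0.0001, -53.2645, -35.3286,   0.0709,   0.0235,  -0.    ]), 'eef_pos': array([ 0.1987, -0.5126,  0.2159]), 'ee_rot': array([-0.0005,  0.983 ,  0.1839, -0.0001]), 'force': array([0.6823, 0.2947, 0.1013]), 'ft_torque': array([0.0317, 0.0121, 0.014 ]), 'finger_force': 0.0, 'grip_width': 0.09408419387854373}
```

View pics/top0.png

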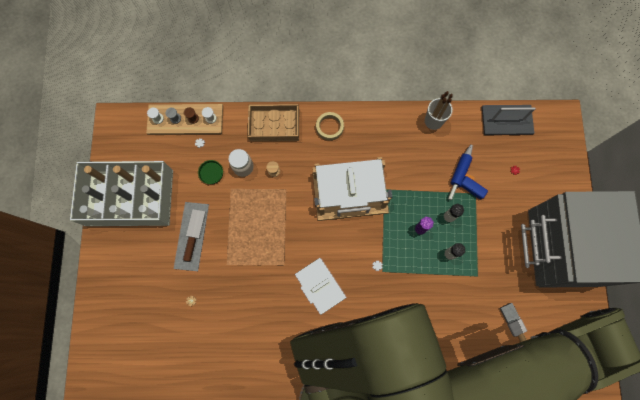

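View pics/side0.png

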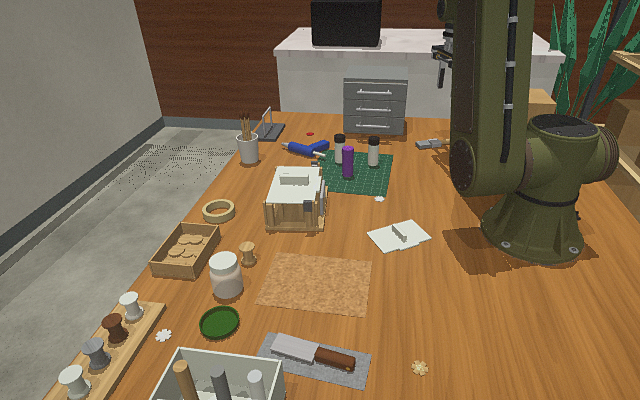

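```bash
cat > h.py <<'E'
from cell import arm
import cv2,numpy as np
from scipy.spatial.transform import Rotation as R
np.set_printoptions(precision=4,suppress=True)
def K(s):
    f=200/np.tan(np.radians(s["vfov"])/2); return np.array([[f,0,s["cx"]],[0,f,s["cy"]],[0,0,1]])
def ray(s,u,v,z):
    T=np.array(s["T"]); d=T[:3,:3]@np.linalg.inv(K(s))@[u,v,1]; o=T[:3,3]; return o+d*(z-o[2])/d[2]
def proj(s,P):
    T=np.array(s["T"]); p=(np.atleast_2d(P)-T[:3,3])@T[:3,:3]; q=p@K(s).T; return q[:,:2]/q[:,2:]
def snap(n,f=None):
    s=arm.snapshot(n)
    if f: cv2.imwrite(f"pics/{f}.png",s["image"][:,:,::-1])
    return s
def Q(m): # rotation -> wxyz
    x,y,z,w=(m if isinstance(m,R) else R.from_matrix(m)).as_quat(); return [w,x,y,z]
def tool(yaw,tilt=0):
    """tool z = down tilted by `tilt` towards heading `yaw`; fingers close perpendicular to heading"""
    return R.from_euler('z',yaw)*R.from_euler('y',-tilt)*R.from_matrix(np.array([[1,0,0],[0,-1,0],[0,0,-1.]]))
def st(): return arm.read_state()
E
python3 - <<'E'
from h import *
s=snap("top")
for n,z in [("rack",.04),("cover",.08),("opener",.01),("bottle1",.05),("cork_mat",0),("tool_mat",0),("jar_lid",0),("spool",.02),("button_jar",.04),("glue_gun",.02)]:
    for d in arm.silhouettes(s,n):
        m=d["mask"]; v,u=np.nonzero(m)
        if len(u)<5: continue
        r=cv2.minAreaRect(np.c_[u,v].astype(np.float32))
        c=ray(s,*r[0],z); b=[ray(s,*p,z)[:2] for p in cv2.boxPoints(r)]
        print(n,round(d["conf"],2),len(u),"px",np.array(r[0]),"w",c[:2],"corners",np.array(b).round(3).tolist())
w=snap("wrist"); e=st()
T=np.array(w["T"]); q=e["ee_rot"]; Rt=R.from_quat([q[1],q[2],q[3],q[0]]).as_matrix()
print("cam in tool",Rt.T@T[:3,:3],Rt.T@(T[:3,3]-e["eef_pos"]),w["vfov"])
E
```

```text
rack 0.74 1081 px [351.9521 189.2194] w [ 0.6325 -0.039 ] corners [[0.71, 0.088], [0.735, -0.152], [0.556, -0.163], [0.533, 0.07]]
cover 0.88 2887 px [350.8293 183.9634] w [ 0.6379 -0.0335] corners [[0.698, 0.073], [0.72, -0.129], [0.579, -0.139], [0.558, 0.059]]
opener 0.87 496 px [192.5385 235.3077] w [0.4986 0.4506] corners [[0.426, 0.48], [0.581, 0.459], [0.573, 0.42], [0.418, 0.443]]
opener 0.52 1069 px [352.1463 188.8171] w [ 0.642  -0.0415] corners [[0.719, 0.089], [0.746, -0.157], [0.566, -0.17], [0.541, 0.071]]
bottle1 0.71 191 px [423.75 225.25] w [ 0.5161 -0.2514] corners [[0.508, -0.219], [0.549, -0.262], [0.524, -0.284], [0.484, -0.241]]
bottle1 0.68 256 px [454.5001 251.5   ] w [ 0.4361 -0.3382] corners [[0.441, -0.301], [0.469, -0.359], [0.431, -0.375], [0.404, -0.317]]
bottle1 0.58 229 px [453.75 212.75] w [ 0.5536 -0.3442] corners [[0.544, -0.308], [0.59, -0.357], [0.563, -0.381], [0.518, -0.332]]
cork_mat 0.82 4344 px [256.3914 226.2527] w [0.527  0.2574] corners [[0.411, 0.345], [0.653, 0.35], [0.647, 0.166], [0.406, 0.168]]
tool_mat 0.67 1082 px [190.5 236. ] w [0.4982 0.4596] corners [[0.401, 0.509], [0.612, 0.487], [0.598, 0.409], [0.388, 0.433]]
jar_lid 0.86 516 px [210.  171.5] w [0.7056 0.4093] corners [[0.748, 0.45], [0.747, 0.373], [0.664, 0.369], [0.665, 0.445]]
spool 0.71 168 px [272.75 168.75] w [0.7067 0.2075] corners [[0.709, 0.238], [0.739, 0.21], [0.704, 0.177], [0.675, 0.205]]
button_jar 0.68 480 px [240.  162.5] w [0.7214 0.3073] corners [[0.746, 0.356], [0.776, 0.298], [0.697, 0.259], [0.667, 0.316]]
glue_gun 0.56 848 px [468. 172.] w [ 0.691  -0.4069] corners [[0.781, -0.353], [0.781, -0.475], [0.603, -0.459], [0.604, -0.341]]
cam in tool [[-0.0004 -0.9725 -0.2329]
 [ 1.     -0.0003 -0.0002]
 [ 0.0001 -0.2329  0.9725]] [ 0.0669 -0.0003 -0.1698] 70.5095275654164
```

Run:
```python
from h import *
for n,p in [("b",(.49,-.31,.25)),("r",(.6,-.035,.25)),("o",(.5,.43,.2))]:
    arm.move_to(list(p),Q(tool(0))); arm.sleep(.2); s=snap("wrist","w_"+n)
    np.savez(f"w_{n}.npz",T=s["T"],vfov=s["vfov"],cx=s["cx"],cy=s["cy"])
    for t in {"b":["bottle1"],"r":["cover","rack"],"o":["opener","tool_mat","cork_mat"]}[n]:
        for d in arm.silhouettes(s,t): 
            print(n,t,round(d["conf"],2),d["extent"],d["mask"].sum())
            np.save(f"m_{n}_{t}_{int(d['extent'][0])}.npy",d["mask"])
print(st()["clock"],st()["joint_positions"])
im=[cv2.imread(f"pics/w_{n}.png") for n in "br"]
cv2.imwrite("pics/wb.png",cv2.resize(np.vstack([im[0],im[1]]),(480,600)))
```

```text
b bottle1 0.76 [321.9, 206.7, 351.1, 249.4] 1151
b bottle1 0.75 [320.9, 119.6, 360.8, 157.7] 931
b bottle1 0.71 [243.7, 155.6, 291.2, 190.5] 1109
r cover 0.95 [221.5, 93.7, 397.4, 221.9] 19020
r cover 0.58 [215.1, 311.8, 303.1, 356.4] 2824
r cover 0.26 [107.7, 89.9, 153.8, 119.5] 1213
r rack 0.66 [213.6, 85.4, 413.4, 223.3] 1632
o opener 0.58 [280.2, 124.9, 324.6, 251.3] 2993
o tool_mat 0.97 [260.5, 101.8, 331.8, 264.5] 5999
o cork_mat 0.6 [374.9, 64.2, 531.1, 254.5] 24273
5.9667 [ 0.6544  0.5608  1.191  -0.      1.3898  2.2255]
```

View pics/w_r.png

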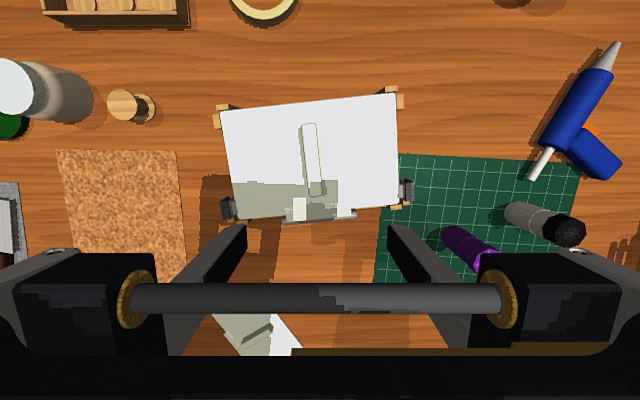

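View pics/w_o.png

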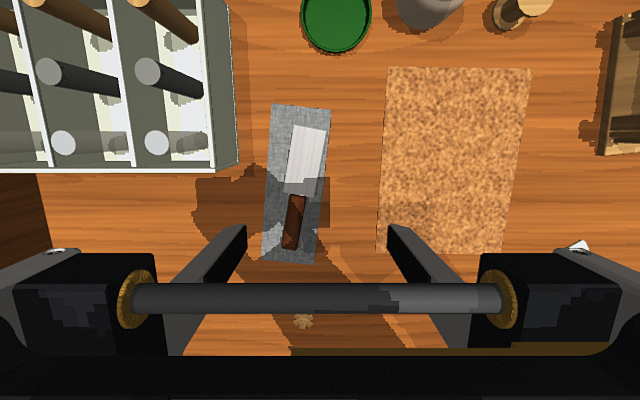

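View pics/w_b.png

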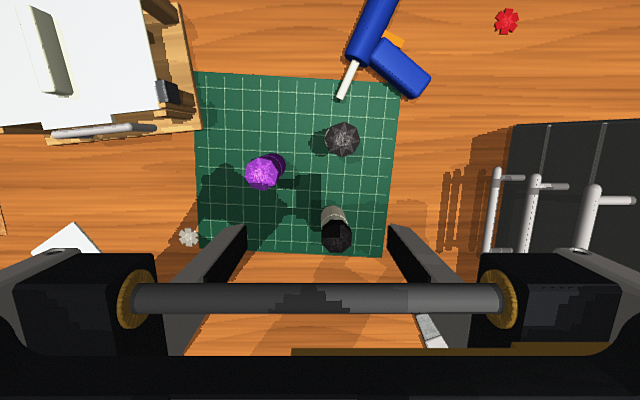

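```bash
cat >> h.py <<'E'
from scipy.optimize import minimize
def box(x0,x1,y0,y1,z0,z1): return np.array([[x,y,z] for x in(x0,x1) for y in(y0,y1) for z in(z0,z1)])
_a=np.arange(0,2*np.pi,np.pi/12); cyl=lambda r,z0,z1: np.array([[r*np.cos(a),r*np.sin(a),z] for a in _a for z in(z0,z1)])
MOD={"cover":[box(-.064,.064,-.1,.1,0,.006),box(-.073,-.06,-.04,.04,0,.006),box(-.04,.04,-.008,.008,0,.032)],
 "opener":[box(-.075,0,-.011,.011,0,.02),box(0,.085,-.02,.02,.008,.012)],
 "bottle":[cyl(.018,0,.098)],"cork":[box(-.12,.12,-.0875,.0875,0,0)],"tmat":[box(-.105,.105,-.0375,.0375,0,0)]}
def fit(s,mask,name,z,x0):
    """pose (x,y,yaw) at height z that best overlaps mask; returns pose, IoU"""
    S=4
    def iou(p):
        im=np.zeros((400*S//2,640*S//2),np.uint8); M=R.from_euler('z',p[2]).as_matrix()
        for b in MOD[name]:
            h=cv2.convexHull(proj(s,b@M.T+[p[0],p[1],z]).astype(np.float32))
            cv2.fillConvexPoly(im,np.round((h+.5)*2*16).astype(np.int32)-8,1,shift=4)
        m2=cv2.resize(mask.astype(np.uint8),(1280,800),interpolation=cv2.INTER_NEAREST)
        return -(im&m2).sum()/max(1,(im|m2).sum())
    x0=np.array(x0,float); sim=np.vstack([x0,x0+[.015,0,0],x0+[0,.015,0],x0+[0,0,.15]])
    r=minimize(iou,x0,method="Nelder-Mead",options=dict(initial_simplex=sim,xatol=1e-4,fatol=1e-5))
    return r.x,-r.fun
E
python3 - <<'E'
from h import *
import glob
L={"r_cover_221":("cover",.079,(.632,-.035,.1)),"o_opener_280":("opener",0,(.5,.45,-.13)),"o_tool_mat_260":("tmat",0,(.498,.46,-.1)),
"o_cork_mat_374":("cork",0,(.527,.257,0)),"b_bottle1_321":("bottle",0,(.44,-.34,0)),"b_bottle1_320":("bottle",0,(.55,-.34,0)),"b_bottle1_243":("bottle",0,(.51,-.25,0))}
for k,(n,z,x0) in L.items():
    s=dict(np.load(f"w_{k[0]}.npz")); s={a:(b if a=="T" else float(b)) for a,b in s.items()}
    print(k,*fit(s,np.load(f"m_{k}.npy"),n,z,x0))
s=arm.snapshot("top")
for n,m,z,x0 in [("cover","cover",.079,(.632,-.035,.1)),("opener","opener",0,(.5,.45,-.13)),("cork_mat","cork",0,(.527,.257,0)),("bottle1","bottle",0,(.44,-.34,0)),("bottle1","bottle",0,(.55,-.34,0))]:
    for d in arm.silhouettes(s,n):
        f=fit(s,d["mask"],m,z,x0)
        if f[1]>.4: print("top",n,*f)
E
```

```text
r_cover_221 [ 0.7877 -0.0153  0.0261] -0.0
o_opener_280 [ 0.49  0.5  -0.08] -0.0
o_tool_mat_260 [ 0.573  0.555 -0.55 ] -0.0
o_cork_mat_374 [ 0.697  0.427 -0.55 ] -0.0
b_bottle1_321 [ 0.487  -0.3596 -0.0019] -0.0
b_bottle1_320 [ 0.6   -0.335 -0.1  ] -0.0
b_bottle1_243 [ 0.5489 -0.2378 -0.0833] -0.0h.py:36: RuntimeWarning: overflow encountered in scalar negative
  return -(im&m2).sum()/max(1,(im|m2).sum())
```

```bash
sed -i 's/return -(im&m2).sum()/return -float((im\&m2).sum())/' h.py
python3 - <<'E'
from h import *
L={"r_cover_221":("cover",.079,(.632,-.035,.1)),"o_opener_280":("opener",0,(.5,.45,-.13)),"o_tool_mat_260":("tmat",0,(.498,.46,-.1)),
"o_cork_mat_374":("cork",0,(.527,.257,0)),"b_bottle1_321":("bottle",0,(.44,-.34,0)),"b_bottle1_320":("bottle",0,(.55,-.34,0)),"b_bottle1_243":("bottle",0,(.51,-.25,0))}
for k,(n,z,x0) in L.items():
    s=dict(np.load(f"w_{k[0]}.npz")); s={a:(b if a=="T" else float(b)) for a,b in s.items()}
    print(k,*fit(s,np.load(f"m_{k}.npy"),n,z,x0))
s=arm.snapshot("top")
for n,m,z,x0 in [("cover","cover",.079,(.632,-.035,.1)),("opener","opener",0,(.5,.45,-.13)),("cork_mat","cork",0,(.527,.257,0)),("bottle1","bottle",0,(.44,-.34,0)),("bottle1","bottle",0,(.55,-.34,0))]:
    for d in arm.silhouettes(s,n):
        f=fit(s,d["mask"],m,z,x0)
        if f[1]>.4: print("top",n,*f)
E
```

```text
r_cover_221 [ 0.6373 -0.0303  0.1012] 0.9798100988208581
o_opener_280 [ 0.4899  0.4539 -0.1814] 0.9366583150642029
o_tool_mat_260 [ 0.4952  0.4608 -0.1135] 0.6460172109443955
o_cork_mat_374 [ 0.5243  0.2582 -0.0167] 0.9556147930870461
b_bottle1_321 [ 0.4325 -0.3341  0.0704] 0.942119508640433
b_bottle1_320 [ 0.5497 -0.3394  0.1027] 0.9519511547650651
b_bottle1_243 [ 0.5109 -0.2455  0.0627] 0.9511228533685601
top cork_mat [ 0.5286  0.2574 -0.0227] 0.9709315632867933
top bottle1 [ 0.4371 -0.3369  0.1039] 0.9285714285714286
top bottle1 [ 0.5531 -0.3404 -0.036 ] 0.7960199004975125
```

```bash
cat >> h.py <<'E'
RK=(np.array([.6413,-.0299]),.101)
def rw(x,y,z): # rack -> world
    c,s=np.cos(RK[1]),np.sin(RK[1]); return np.array([RK[0][0]+c*x-s*y,RK[0][1]+s*x+c*y,z])
def grasp2tcp(g,rot): return np.array(g)+rot.apply([0,0,.008])
GX=-.040; GZ=.0215   # grasp point in opener frame (x, z), y=0
def opener_tcp(tip_x,tip_z,phi,heading=None,ry=0):
    """TCP pose for opener in rack's xz plane with tip centre there, pitch phi (tip up)"""
    c,s=np.cos(phi),np.sin(phi); dx,dz=GX-.085,GZ-.010
    g=rw(tip_x+c*dx-s*dz, ry, tip_z+s*dx+c*dz); rot=tool(RK[1],phi)
    return grasp2tcp(g,rot),rot
E
python3 - <<'E'
from h import *
for d in np.arange(0,31,5):
    f=np.radians(d); tx=-.082-.007*np.sin(f)+.035*np.cos(f); tz=.065+.007*np.cos(f)+.035*np.sin(f)
    p,r=opener_tcp(tx,tz,f); print(d,p,arm.inverse_kinematics(list(p),Q(r)))
s=snap("top")
o=np.array([.4899,.4539]); yaw=-.1814
g=[*(o+GX*np.array([np.cos(yaw),np.sin(yaw)])),GZ]; r=tool(yaw); p=grasp2tcp(g,r)
print(p)
arm.move_to(list(p+[0,0,.12]),Q(r)); 
w=snap("wrist")
for d in arm.silhouettes(w,"opener"):
    print(d["conf"],fit(w,d["mask"],"opener",0,(*o,yaw)))
print(arm.move_l(list(p),vel=.1,f_stop=8),st()["eef_pos"])
arm.close(50); print(st()["grip_width"],st()["finger_force"])
arm.move_l(list(p+[0,0,.2]),vel=.2); arm.sleep(.2); print(st()["force"],st()["grip_width"],st()["clock"])
s=snap("side","side1")
E
```

```text
0 [ 0.4702 -0.0472  0.0755] [-0.1777  0.3071  1.8753 -0.      0.9592  1.2921]
5 [ 0.4696 -0.0473  0.0676] [-0.1919  0.2779  1.9413  0.0338  0.8391  1.2563]
10 [ 0.4697 -0.0473  0.0597] [-0.207   0.2555  2.0048  0.0803  0.7164  1.2066]
15 [ 0.4705 -0.0472  0.0518] [-0.2229  0.2408  2.0653  0.1482  0.5918  1.1339]
20 [ 0.472  -0.0471  0.0441] [-0.2395  0.2352  2.1221  0.2565  0.4671  1.0194]
25 [ 0.4742 -0.0468  0.0365] [-0.2565  0.2398  2.1745  0.4492  0.3476  0.8188]
30 [ 0.4769 -0.0466  0.0291] [-0.2738  0.256   2.2216  0.8304  0.2505  0.4279]
[0.4506 0.4611 0.0135]
0.66 (array([ 0.4908,  0.4541, -0.1901]), np.float64(0.976420200498894))
False [0.4508 0.4614 0.0142]
0.021280611554804228 49.9972128868103
[ 0.0587 -0.1942 -1.4148] 0.021272087155627985 10.9583
```

View pics/side1.png

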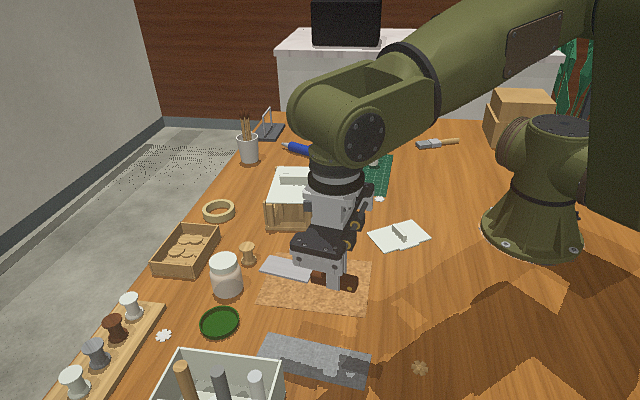

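```bash
sed -i 's/GZ=.0215/GZ=.022/' h.py
python3 - <<'E'
from h import *
p,r=opener_tcp(-.11,.0745,0)
arm.move_to(list(p+[0,0,.12]),Q(r)); arm.sleep(.3); f0=st()["force"]
arm.move_l(list(p),vel=.12); arm.sleep(.3)
snap("wrist","w_pre"); print(p-st()["eef_pos"], st()["force"]-f0)
for x in (-.085,-.075,-.06,-.047):
    p,r=opener_tcp(x,.0745,0)
    h=arm.move_l(list(p),vel=.03,f_stop=6); e=st(); print(x,h,e["eef_pos"]-p,e["force"]-f0)
    if h: break
if not h:
    h=arm.move_l(list(p-[0,0,.008]),vel=.01,f_stop=4); arm.sleep(.2); e=st(); print("down",h,e["eef_pos"]-p,e["force"]-f0,e["clock"])
snap("side","side2")
E
```

```text
[-0.0001  0.     -0.0002] [-0.0714  0.593  -0.3489]
-0.085 False [-0.0001 -0.     -0.    ] [-2.5194  0.967   0.6961]
-0.075 False [ 0.      0.     -0.0001] [-1.5706 -0.4503  0.4658]
-0.06 False [-0.0001  0.     -0.0001] [-1.8825  0.0223 -0.0088]
-0.047 False [-0.      0.     -0.0001] [-1.4993  0.7258 -0.0256]
down True [-0.0001  0.     -0.0044] [-1.0446  0.0107  6.623 ] 18.1
```

View pics/w_pre.png

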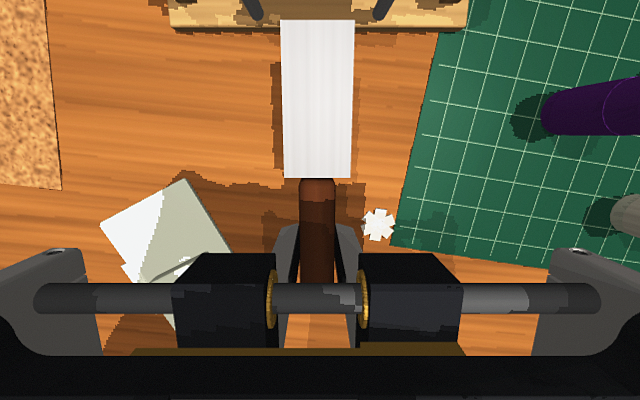

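Run:
```python
from h import *
B=.0635
for d in list(range(0,24,2))+[24,25,26,27,28]:
    f=np.radians(d); p,r=opener_tcp(-.082-.007*np.sin(f)+.035*np.cos(f),B+.007*np.cos(f)+.035*np.sin(f),f)
    arm.move_l(list(p),Q(r),vel=.02); arm.sleep(.1); e=st()
    print(d,e["force"],e["ft_torque"],e["eef_pos"]-p,round(e["grip_width"],4))
    if np.linalg.norm(e["force"])>60: break
print(e["clock"],e["joint_positions"])
snap("side","side3"); snap("top","top3")
a=cv2.imread("pics/side3.png")[120:270,220:420]; b=cv2.imread("pics/top3.png")[140:240,290:420]
cv2.imwrite("pics/c3.png",np.vstack([cv2.resize(a,(600,450),interpolation=2)]))
```

```text
0 [-1.0176  0.0026  2.8957] [ 0.0351 -0.3036  0.0225] [-0.      0.     -0.0001] 0.0215
2 [-1.3531 -0.2545  1.9211] [ 0.0606 -0.0943 -0.0007] [-0.0002 -0.      0.    ] 0.0215
4 [-1.0389  0.245   2.4067] [ 0.0639 -0.0191  0.0165] [-0.0001  0.      0.    ] 0.022
6 [-2.061  0.019  1.99 ] [0.0467 0.085  0.0464] [-0.0001  0.      0.0001] 0.0216
8 [-0.7565 -0.0985  1.9104] [ 0.0328 -0.0884  0.024 ] [ 0.     -0.      0.0001] 0.0218
10 [ 3.7987 -0.305   2.857 ] [ 0.1709 -0.7883  0.0241] [ 0.0004 -0.0001  0.0004] 0.0214
12 [4.9373 1.0961 3.2642] [ 0.1515 -1.05    0.0458] [ 0.0005 -0.0001  0.0003] 0.022
14 [4.0447 0.6795 3.5015] [ 0.1443 -0.9543 -0.0415] [ 0.0001 -0.      0.0001] 0.0212
16 [-1.4212  0.2708  1.7209] [-0.0534 -0.0058 -0.0505] [-0.0005  0.0001 -0.0003] 0.0213
18 [-3.5464 -0.0907  2.1105] [-0.0027  0.3127  0.0019] [-0.0004  0.0001 -0.0002] 0.0212
20 [-2.1225  0.1549  0.8636] [-0.0032  0.3329 -0.0267] [-0.0001  0.     -0.    ] 0.0217
22 [-1.7619  0.0895 -0.2179] [0.0194 0.3253 0.018 ] [0.     0.     0.0001] 0.0218
24 [-1.9859 -0.3362  0.1439] [-0.0466  0.366   0.0226] [0.     0.     0.0001] 0.0216
25 [-1.5573 -0.7443 -0.1312] [-0.0233  0.2727 -0.0024] [ 0.0001 -0.      0.0001] 0.0215
26 [-1.0239 -0.1158  0.1763] [0.0471 0.4245 0.0034] [-0.0001  0.      0.    ] 0.0215
27 [-2.5004  0.17    0.2473] [-0.0185  0.4387  0.0305] [-0.0001  0.     -0.    ] 0.0217
28 [-2.1849  0.6274 -0.0174] [-0.0446  0.4698  0.0454] [-0.0001  0.      0.    ] 0.0216
24.8 [-0.267   0.2503  2.2041  0.6496  0.2829  0.6123]
```

View pics/c3.png

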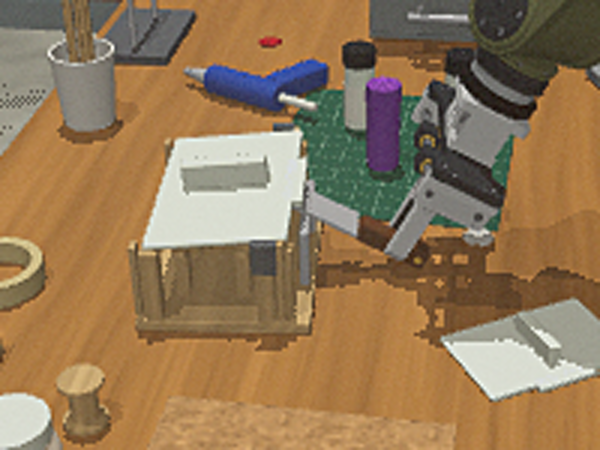

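Run:
```python
from h import *
for d in (22,16,10,5,0):
    B=.0635+.003*(28-d)/28
    f=np.radians(d); p,r=opener_tcp(-.082-.007*np.sin(f)+.035*np.cos(f),B+.007*np.cos(f)+.035*np.sin(f),f)
    arm.move_l(list(p),Q(r),vel=.03)
print(st()["force"])
p,r=opener_tcp(-.13,.0745,0); print(arm.move_l(list(p),vel=.06,f_stop=10),st()["force"])
arm.move_l(list(p+[0,0,.12]),vel=.15)
s=snap("top","top4"); t=snap("side","side4")
for n in (s,t):
  for d in arm.silhouettes(n,"cover"): print(d["conf"],d["extent"],*fit(n,d["mask"],"cover",.084,(.637,-.03,.1)))
a=cv2.imread("pics/side4.png")[140:250,240:360]
cv2.imwrite("pics/c4.png",cv2.resize(a,(600,550),interpolation=2)); print(st()["clock"])
```

```text
[-0.5279 -0.1654 -0.4249]
False [ 0.532   0.0756 -0.9212]
0.66 [196.3, 160.7, 225.4, 184.6] [ 0.637 -0.03   0.1  ] 0.0
0.65 [295.9, 256.2, 340.1, 312.6] [ 0.637 -0.03   0.1  ] 0.0
0.94 [368.6, 219.1, 432.9, 257.1] [ 0.637 -0.03   0.1  ] 0.0
0.92 [270.1, 164.3, 322.7, 201.9] [ 0.6315 -0.0278  0.1169] 0.9276024177300202
29.9083
```

View pics/c4.png

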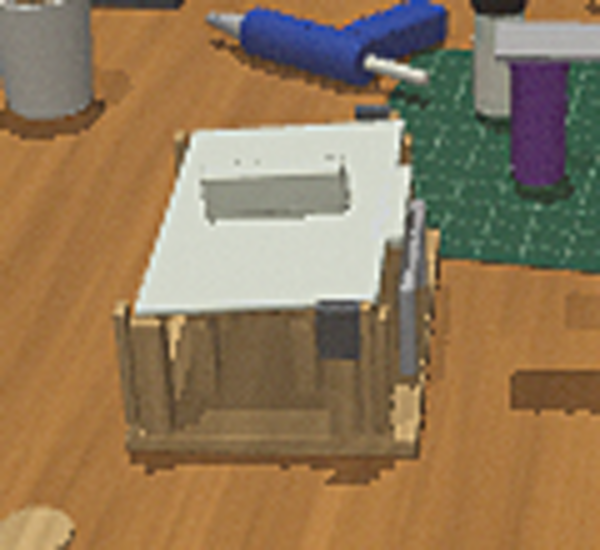

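Run:
```python
from h import *
def iou(s,mask,hl,hr,p=(.6373,-.0303,.1012)):
    S=4; im=np.zeros((1600,2560),np.uint8); M=R.from_euler('z',p[2]).as_matrix()
    for b in MOD["cover"]:
        q=b.copy(); t=(0.064-q[:,0])/.128; q[:,2]+=t*np.where(1,hr+(hl-hr)*(q[:,1]+.1)/.2,0)
        h=cv2.convexHull(proj(s,q@M.T+[p[0],p[1],.079]).astype(np.float32)); cv2.fillConvexPoly(im,np.round((h+.5)*S).astype(np.int32),1)
    m=cv2.resize(mask.astype(np.uint8),(2560,1600),interpolation=0); return -float((im&m).sum())/(im|m).sum()
s=snap("side"); d=max((d for d in arm.silhouettes(s,"cover") if d["extent"][0]<300),key=lambda d:d["conf"])
r=minimize(lambda v:iou(s,d["mask"],v[0]/1e3,v[1]/1e3,(.6373+v[2]/1e3,-.0303+v[3]/1e3,.1012)),[5,5,0,0],method="Nelder-Mead",options=dict(initial_simplex=np.array([[5,5,0,0],[10,5,0,0],[5,10,0,0],[5,5,3,0],[5,5,0,3]])))
print("now",r.x,r.fun)
np.save("m_side.npy",d["mask"])
im=cv2.imread("pics/side0.png")[:,:,::-1]
# edge check: front-left plate corner top predicted for 0 / 10 mm
for h in (0,.010): print(h,proj(s,rw(-.068,.1,.085+h)),proj(s,rw(-.077,.04,.085+h)),proj(s,rw(.06,.1,.085)))
a=cv2.imread("pics/side0.png")[150:240,255:345]; b=cv2.imread("pics/side4.png")[150:240,255:345]
cv2.imwrite("pics/c5.png",np.hstack([cv2.resize(x,(400,400),interpolation=0) for x in (a,b)]))
```

```text
now [11.7338  7.2636 -3.6155 -0.0467] -0.9611012618625508
0 [[313.598  201.7309]] [[318.7096 189.6951]] [[264.7451 200.8882]]
0.01 [[313.4703 198.4906]] [[318.6132 186.5432]] [[264.7451 200.8882]]
```

View pics/c5.png

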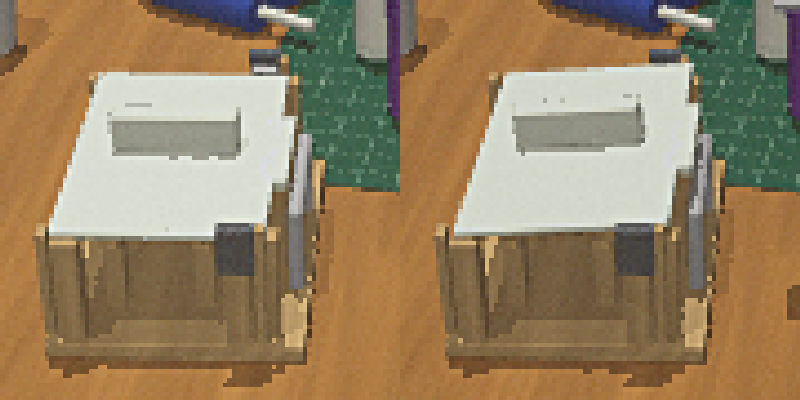

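Run:
```python
from h import *
o=np.array([.493,.460]); yaw=-.108
r=tool(yaw); p=grasp2tcp([*(o+GX*np.array([np.cos(yaw),np.sin(yaw)])),GZ],r)
q,r0=opener_tcp(-.2,.0745,0)
arm.move_to([.40,.2,.22],Q(tool(0)))
arm.move_to(list(p+[0,0,.1]),Q(r))
arm.move_l(list(p+[0,0,.01]),vel=.12)
print(arm.move_l(list(p-[0,0,.002]),vel=.02,f_stop=4),st()["eef_pos"]-p)
arm.ungrasp(); arm.move_l(list(p+[0,0,.12]),vel=.15); 
w=snap("wrist")
for d in arm.silhouettes(w,"opener"): print(d["conf"],fit(w,d["mask"],"opener",0,(*o,yaw)))
for d in arm.silhouettes(w,"tool_mat"): print(d["conf"],fit(w,d["mask"],"tmat",0,(.497,.46,-.11)))
# above cover
c=rw(-.004,0,.111); r=tool(RK[1]); arm.move_to([c[0],c[1],.25],Q(r)); arm.sleep(.2)
w=snap("wrist","w_cov")
for d in arm.silhouettes(w,"cover"): print(d["conf"],fit(w,d["mask"],"cover",.084,(c[0],c[1],.1)))
print(st()["clock"])
cc=np.array([.5265,.258]); 
for a in (np.pi/2-.02,-np.pi/2-.02):
  for z in (.2,.03): print(a,arm.inverse_kinematics([*cc,z],Q(tool(a))))
```

```text
True [-0.0001 -0.     -0.0005]
0.68 (array([ 0.4938,  0.4599, -0.1041]), np.float64(0.962569781275739))
0.66 (array([ 0.496 ,  0.4603, -0.1106]), np.float64(0.6286333242358079))
0.91 (array([ 0.6334, -0.0311,  0.0983]), np.float64(0.954362091222031))
0.85 (array([ 0.6373, -0.0303,  0.1   ]), np.float64(0.0))
38.1
1.5507963267948965 [ 0.3932  0.3938  1.434  -0.      1.3138  0.4132]
1.5507963267948965 [ 0.3932  0.5918  1.571  -0.      0.9789  0.4132]
-1.5907963267948966 None
-1.5907963267948966 None
```

View pics/w_cov.png

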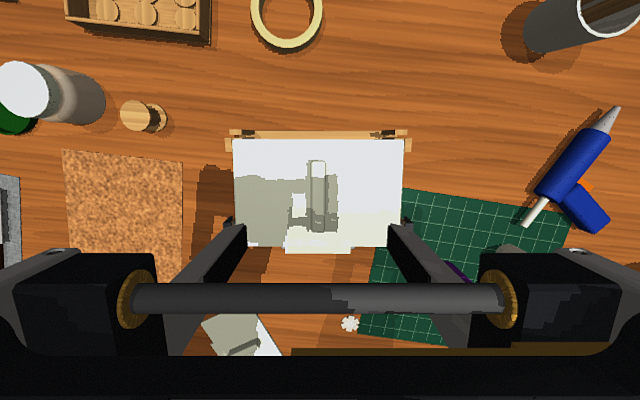

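Run:
```python
from h import *
r=tool(RK[1],-.07); c=rw(-.004,0,.106)
arm.move_to([c[0],c[1],.18],Q(r)); 
print(arm.move_l(list(c),vel=.06,f_stop=4),st()["eef_pos"]-c,st()["force"])
arm.close(40); print(st()["grip_width"])
arm.sleep(.2); arm.move_l([c[0],c[1],.22],vel=.08,f_stop=15); print(st()["force"],st()["grip_width"],st()["eef_pos"])
h=np.pi/2-.02; cc=np.array([.5265,.258])+.0045*np.array([np.cos(h),np.sin(h)])
arm.move_to([*cc,.2],Q(tool(h)))
snap("side","side6")
arm.move_l([*cc,.04],vel=.12); arm.sleep(.2)
print(arm.move_l([*cc,.018],vel=.02,f_stop=3),st()["eef_pos"],st()["force"])
arm.ungrasp(); arm.move_l([*cc,.2],vel=.15)
w=snap("wrist","w_cork")
for d in arm.silhouettes(w,"cover"): print(d["conf"],fit(w,d["mask"],"cover",0,(*cc,h)))
print(st()["clock"])
# open look at the rack
arm.move_to([.58,-.035,.26],Q(tool(0))); arm.sleep(.2); snap("wrist","w_rack2")
```

```text
False [ 0.0002 -0.      0.0004] [0.2627 0.5093 0.2164]
0.015886360112588913
[-0.6406 -0.2776 -1.813 ] 0.015509809759084416 [ 0.6372 -0.0303  0.2194]
True [0.5265 0.2624 0.022 ] [-0.4287 -0.3315  4.12  ]
0.77 (array([0.5257, 0.2603, 1.5506]), np.float64(0.9862411462997639))
0.68 (array([0.5266, 0.2625, 1.5508]), np.float64(0.0))
49.2917
```

View pics/w_rack2.png

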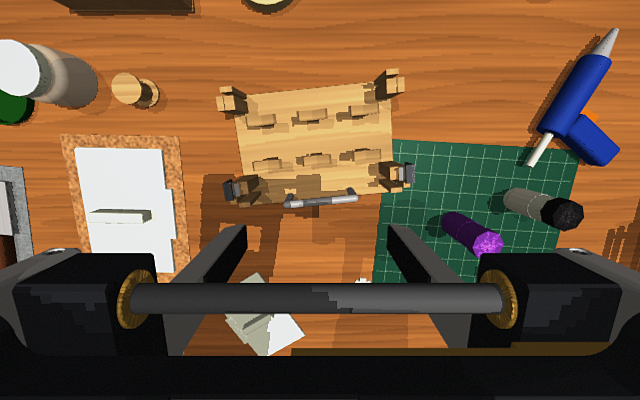

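Run:
```python
from h import *
w=snap("wrist")
print("V proj",proj(w,[rw(x,y,.067) for x in (-.034,.034) for y in (.064,0,-.064)]).round(0).tolist())
def ok(g,r): return arm.inverse_kinematics(list(grasp2tcp(g,r)),Q(r))
for th in (0,15,25):
    t=np.radians(th)
    for nm,b,hs in (("A",(.434,-.335),(-.9,-.66,-.4,-.1)),("B",(.551,-.340),(-.1,.1,.2,.3))):
        for h in hs:
            r=tool(h,np.pi/2-t); d=r.apply([0,0,1]); g=np.array([*b,.05])
            print(th,nm,h,[None if q is None else q.round(2).tolist() for q in (ok(g,r),ok(g-.1*d*[1,1,.3],r))])
    for y in (.064,-.064):
        for hh in (0,np.pi):
            r=tool(RK[1]+hh,-t); q=ok(rw(0,y,.08),r); q2=ok(rw(0,y,.2),r); print("place",th,y,hh>0,None if q is None else q.round(2), q2 is not None)
```

```text
V proj [[267.0, 170.0], [316.0, 165.0], [366.0, 160.0], [259.0, 115.0], [311.0, 110.0], [363.0, 104.0]]
0 A -0.9 [[-0.58, 0.86, 2.22, 3.46, 1.51, -1.59], [-0.43, 0.9, 2.4, 3.61, 1.71, -1.5]]
0 A -0.66 [[-0.78, 0.86, 2.25, 3.02, 1.54, -1.57], [-0.84, 0.93, 2.45, 2.96, 1.81, -1.61]]
0 A -0.4 [[-0.98, 0.86, 2.22, 2.56, 1.52, -1.53], [-1.23, 0.9, 2.4, 2.31, 1.67, -1.68]]
0 A -0.1 [[-1.14, 0.86, 2.11, 2.1, 1.48, -1.42], [-1.42, 0.86, 2.22, 1.83, 1.55, -1.51]]
0 B -0.1 [[-0.89, 0.89, 1.93, 2.32, 1.35, -1.34], [-1.09, 0.86, 2.1, 2.15, 1.47, -1.42]]
0 B 0.1 [[-0.96, 0.92, 1.83, 2.05, 1.38, -1.22], [-1.16, 0.89, 1.95, 1.86, 1.48, -1.28]]
0 B 0.2 [[-0.98, 0.94, 1.77, 1.93, 1.41, -1.16], [-1.18, 0.91, 1.87, 1.75, 1.5, -1.21]]
0 B 0.3 [[-1.0, 0.96, 1.71, 1.81, 1.45, -1.11], [-1.19, 0.93, 1.77, 1.64, 1.54, -1.14]]
place 0 0.064 False [-0.    0.63  1.39 -0.    1.12  1.47] True
place 0 0.064 True [-0.    0.63  1.39 -0.    1.12 -1.68] True
place 0 -0.064 False [-0.2   0.67  1.33 -0.    1.14  1.27] True
place 0 -0.064 True [-0.2   0.67  1.33 -0.    1.14 -1.87] True
15 A -0.9 [[-0.59, 0.64, 2.27, 3.48
[... 1178 characters left out ...]
0.1 [[-1.08, 0.56, 2.16, 1.93, 0.94, -1.13], [-1.32, 0.47, 2.29, 1.73, 1.04, -1.15]]
25 B -0.1 [[-0.86, 0.64, 1.95, 2.08, 0.79, -1.05], [-1.02, 0.54, 2.13, 1.96, 0.89, -1.09]]
25 B 0.1 [[-0.92, 0.68, 1.86, 1.77, 0.91, -0.92], [-1.09, 0.6, 1.99, 1.65, 1.01, -0.96]]
25 B 0.2 [[-0.94, 0.71, 1.81, 1.64, 0.97, -0.87], [-1.11, 0.63, 1.92, 1.52, 1.07, -0.91]]
25 B 0.3 [[-0.95, 0.73, 1.75, 1.53, 1.04, -0.83], [-1.13, 0.67, 1.83, 1.41, 1.14, -0.87]]
place 25 0.064 False [ 0.01  0.89  1.   -0.04  1.68  1.48] True
place 25 0.064 True [-0.03  0.46  1.73  0.11  0.52 -1.78] True
place 25 -0.064 False [-0.16  0.93  0.93 -0.11  1.7   1.32] True
place 25 -0.064 True [-0.26  0.5   1.67  0.27  0.58 -2.13] True
```

Run:
```python
from h import *
w=snap("wrist"); im=w["image"][:,:,::-1].copy(); S=4
a=cv2.resize(im[70:220,205:405],(800,600),interpolation=2)
def pl(P,c):
    q=((proj(w,P)-[205,70])*S+S/2).astype(np.int32); cv2.polylines(a,[q],True,c,1)
for y in (.064,0,-.064):
    for x in (-.034,.022):
        for x1 in (x,x+.012): pl([rw(x1,y-.016,.067),rw(x1,y,.058),rw(x1,y+.016,.067),rw(x1,y+.016,.012),rw(x1,y-.016,.012)],(0,0,255))
pl([rw(*p,.012) for p in ((-.079,-.111),(.079,-.111),(.079,.111),(-.079,.111))],(255,0,0))
cv2.imwrite("pics/ov.png",a)
```

```text
(no output)
```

View pics/ov.png

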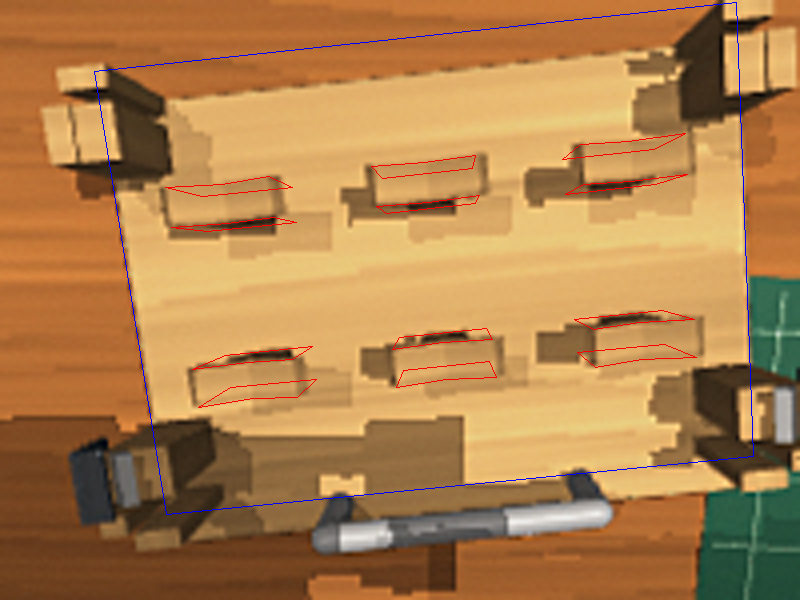

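```bash
cat > bot.py <<'E'
from h import *
def pick_place(b,head,bay_y,th=np.radians(15)):
    r=tool(head,np.pi/2-th); d=r.apply([0,0,1]); g=np.array([*b,.05]); p=grasp2tcp(g,r)
    so=p-.1*d*[1,1,.3]; arm.move_to(list(so+[0,0,.2]),Q(r)); 
    arm.move_l(list(so),vel=.15); h=arm.move_l(list(p),vel=.06,f_stop=6); print("reach",h,st()["eef_pos"]-p)
    arm.close(30); print("grip",st()["grip_width"]); 
    if st()["grip_width"]<.03: return
    arm.move_l(list(p+[0,0,.22]),vel=.15); print(st()["force"],st()["grip_width"])
    R2=tool(RK[1]+np.pi,-th); q=lambda z: list(grasp2tcp(rw(0,bay_y,z),R2))
    arm.move_to(q(.25),Q(R2)); arm.move_l(q(.1),vel=.12); arm.sleep(.2)
    h=arm.move_l(q(.074),vel=.015,f_stop=3); e=st(); print("down",h,e["eef_pos"]-q(.079),e["force"])
    arm.ungrasp(); arm.sleep(.2); arm.move_l(q(.25),vel=.15); print("clock",st()["clock"])
E
python3 - <<'E'
from bot import *
pick_place((.434,-.335),-.4,-.064)
s=snap("top")
for d in arm.silhouettes(s,"bottle1"):
    r=cv2.minAreaRect(np.argwhere(d["mask"])[:,::-1].astype(np.float32)); print(d["conf"],r,ray(s,*r[0],.079))
print(proj(s,[rw(0,-.064,.079),rw(.049,-.064,.079),rw(-.049,-.064,.079)]))
E
```

```text
reach False [-0.0002  0.     -0.    ]
grip 0.03549817948450819
[ 0.232   0.1214 -1.4543] 0.035565285345583605
down True [ 0.0002 -0.0001  0.0001] [-0.0062 -1.3653  3.6733]
clock 65.5917
0.76 ((423.75006103515625, 225.25003051757812), (12.727920532226562, 19.091880798339844), 45.0) [ 0.5105 -0.2451  0.079 ]
0.64 ((453.25006103515625, 212.75003051757812), (12.727920532226562, 20.50609588623047), 45.0) [ 0.5473 -0.3345  0.079 ]
[[370.7551 180.7236]
 [368.6345 165.2257]
 [372.9088 196.4632]]
```

Run:
```python
from bot import *
pick_place((.550,-.3395),.25,.064)
arm.move_to([.5,-.035,.3],Q(tool(0))); arm.sleep(.3)
w=snap("wrist","w_fin")
for d in arm.silhouettes(w,"bottle1"):
    r=cv2.minAreaRect(np.argwhere(d["mask"])[:,::-1].astype(np.float32)); print(d["conf"],r)
for y in (.064,-.064): print(proj(w,[rw(x,y+dy,.079) for x in (-.049,.049) for dy in (-.018,.018)]).round(0).tolist())
s=snap("top")
for d in arm.silhouettes(s,"opener"): print("opener",d["conf"],fit(s,d["mask"],"opener",0,(.493,.46,-.1)))
for d in arm.silhouettes(s,"cover"): print("cover",d["conf"],fit(s,d["mask"],"cover",0,(.526,.26,1.55)))
cv2.imwrite("pics/fin.png",np.vstack([w["image"][:260],s["image"][90:300]])[:,:,::-1]); print(st()["clock"])
```

```text
reach False [-0.0002 -0.0002  0.    ]
grip 0.03511152798525444
[-0.0748  0.5092 -0.7226] 0.03501809773931672
down True [ 0.0002 -0.0001  0.0011] [ 0.0471 -0.6362  4.3758]
clock 79.475
0.87 ((262.85107421875, 75.97083282470703), (88.71613311767578, 29.273441314697266), 82.64761352539062)
0.79 ((463.0500183105469, 171.35000610351562), (55.97230911254883, 27.195585250854492), 18.434947967529297)
0.68 ((133.8295135498047, 155.5139923095703), (158.6454620361328, 113.69963836669922), 85.30713653564453)
0.63 ((135.5454864501953, 155.6707763671875), (133.27749633789062, 89.12931823730469), 83.82982635498047)
0.61 ((363.1964416503906, 64.4639892578125), (89.24278259277344, 30.442066192626953), 87.0390625)
[[282.0, 117.0], [255.0, 120.0], [272.0, 36.0], [243.0, 39.0]]
[[379.0, 107.0], [351.0, 110.0], [375.0, 24.0], [346.0, 27.0]]
opener 0.94 (array([0.5018, 0.4967, 0.066 ]), np.float64(0.9268668206312548))
cover 0.89 (array([0.5301, 0.2595, 1.5496]), np.float64(0.9729125692830324))
cover 0.83 (array([0.526, 0.26 , 1.55 ]), np.float64(0.0))
82.6667
```

View pics/fin.png

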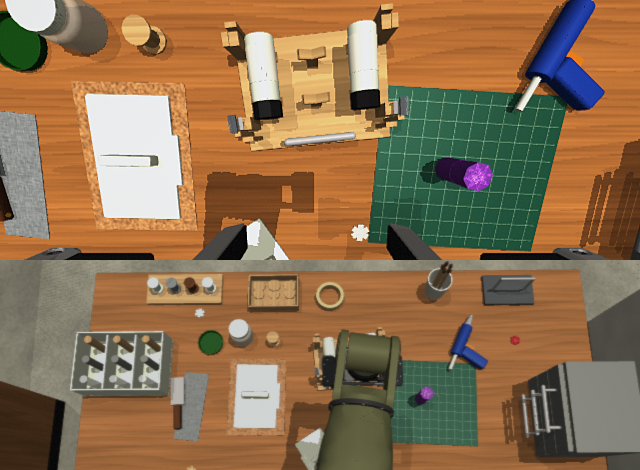

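Run:
```python
from h import *
arm.move_to([.45,.47,.2],Q(tool(.0))); arm.sleep(.2); w=snap("wrist")
best=max((fit(w,d["mask"],"opener",0,(.50,.495,.066)) for d in arm.silhouettes(w,"opener")),key=lambda f:f[1]); print(best)
# box edge location for clearance (top view pixels)
s=snap("top"); print("box corner",ray(s,170,227,.0),ray(s,170,224,.07))
(x,y,yaw),q=best; assert q>.85
r=tool(yaw); p=grasp2tcp([x+GX*np.cos(yaw),y+GX*np.sin(yaw),GZ],r); print(p)
arm.move_to(list(p+[0,0,.1]),Q(r)); print(arm.move_l(list(p),vel=.08,f_stop=6))
arm.close(40); print(st()["grip_width"]); arm.move_l(list(p+[0,0,.12]),vel=.15)
o=np.array([.493,.460]); yaw=-.108; r=tool(yaw); p=grasp2tcp([*(o+GX*np.array([np.cos(yaw),np.sin(yaw)])),GZ],r)
arm.move_to(list(p+[0,0,.1]),Q(r)); arm.move_l(list(p+[0,0,.01]),vel=.12)
print(arm.move_l(list(p-[0,0,.002]),vel=.02,f_stop=4),st()["eef_pos"]-p)
arm.ungrasp(); arm.move_l(list(p+[0,0,.15]),vel=.15)
arm.move_to([.4,.1,.3],Q(tool(0))); arm.sleep(.5); s=snap("top")
for n,m,x0 in [("opener","opener",(*o,yaw)),("cover","cover",(.526,.26,1.55)),("tool_mat","tmat",(.497,.46,-.11))]:
    for d in arm.silhouettes(s,n): print(n,d["conf"],fit(s,d["mask"],m,0,x0))
for n in ("jar_lid","spool","button_jar","glue_gun"):
    for d in arm.silhouettes(s,n)[:1]: print(n,d["extent"])
for d in arm.silhouettes(s,"bottle1"): print("bottle",d["conf"],d["extent"])
print(st()["clock"])
```

```text
(array([0.4993, 0.5005, 0.0601]), np.float64(0.9398910870614187))
box corner [0.527  0.5246 0.    ] [0.5227 0.5014 0.07  ]
[0.4594 0.4981 0.014 ]
False
0.02193378576842557
True [-0.     -0.     -0.0001]
opener 0.76 (array([ 0.4961,  0.4586, -0.1342]), np.float64(0.8933070866141732))
cover 0.79 (array([0.5299, 0.2604, 1.5371]), np.float64(0.7331902718168812))
cover 0.57 (array([0.526, 0.26 , 1.55 ]), np.float64(0.0))
tool_mat 0.93 (array([ 0.4996,  0.4584, -0.1061]), np.float64(0.6245925925925926))
jar_lid [196.6, 159.0, 223.5, 186.1]
spool [266.1, 160.7, 280.0, 175.9]
button_jar [233.6, 148.5, 251.0, 181.6]
glue_gun [445.6, 144.3, 486.7, 197.4]
bottle 0.94 [364.4, 163.0, 374.4, 196.1]
bottle 0.93 [319.8, 165.6, 337.8, 200.7]
bottle 0.66 [413.3, 214.7, 431.5, 234.0]
95.2417
```

```bash
python3 -c "
from cell import arm
print(arm.finish_job())"
```

```text
the job is handed in; nothing more can be done
None
```

I handed the job in at about 95 s. The opener prised the cover off both catches before the fingers pulled it, and the cover now lies flat on the cork mat. Both white bottles (only two were present) lie centred in the left and right bays. The opener was knocked off its grey mat during the run, so I put it back there. The jar lid, spool, button jar and glue gun were not touched.

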